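Hang up the scoop, then tip the sorting tray to its pouring corner and hold it

TASK

The scoop has been left standing in the blue sorting tray among the steel bushings: take it out and hang it by the eye of its handle on the hook of the stand. Then lift the tray clear of the bench and tip it towards its low, cut-off pouring corner until all six bushings have slid together into that corner, none spilled, and finish holding it there, still and tipped, in the gripper alone. Leave the other things on the bench as they lie.

Things in the scene. Friction and masses are not known exactly. Their poses are not given: they have to be found in the camera images.
- tray: Open blue plastic sorting tray, 240 (its x) by 180 mm (its y), 42 high, floor 4, walls 5 mm thick, about 0.22 kg. Origin: centre of its underside; z up. Its -x -y corner is cut off at 45 degrees (65 mm off each side), the wall there only 24 mm high: the pouring corner. Each end has a hand grip outside. Starts flat on the bench, +x away from the robot within 20 degrees, cut corner near, right.
- tray_grip (a point): Tray: top edge of the +x end wall, middle of its hand grip, mid-thickness, 42 mm above the underside. Over the grip (45 mm either way in y, full height) the wall is 12 mm thick. The -x grip is alike, its middle at tray y = +30 mm. Axes as the tray's.
- tray_lip (a point): Tray: foot of the low pouring-corner wall, inside, middle of the cut, on the inner floor. Tipped 25 to 35 degrees straight towards the cut (-x and -y down equally), the bushings slide here and stay behind the low wall. Axes as the tray's.
- tray_low (a point): Tray: underside at the outer middle of the cut corner (lowest point of the tray when it is tipped towards that corner). Axes as the tray's.
- scoop: Steel scoop, 0.1 to 0.2 kg: round cup 64 mm across, 50 high; flat handle 14 wide, 5 thick, leaving the rim along its +x, mid-thickness 46.5 mm above the cup's underside, bare from x = 35 to 110 mm; then a wire eye in the handle's plane, centre x = 128, hole 26, outside 38 mm. Origin: centre of the cup's underside; z up. Starts upright on the tray's floor, eye to the tray's +x end.
- scoop_handle (a point): Middle of the scoop's handle, 70 mm from the cup's axis and 58 mm from the eye's centre. Axes as the scoop's.
- scoop_eye (a point): Centre of the hole of the scoop's eye. Axes as the scoop's.
- hook_stand: Fixed hook stand: round foot 116 mm across, upright tube 16 mm across and 300 mm high, and one hook of 8 mm wire that leaves the tube towards the stand's -x, 276 mm above the bench, dips in a U to 240 mm and turns up at its end. Origin: centre of the foot's underside. Its -x is towards the robot's side of the bench (world -x), within 26 degrees.
- hook_tip (a point): Tip of the upturned end, 99 mm from the tube's axis in the stand's -x, 284 mm above the bench. The upturn stands 40 mm above the bottom of the U and is nearly vertical, so an eye is lowered over it from above. Axes as the stand's.
- hook_seat (a point): Bottom of the hook's U, on top of the wire, where an eye comes to rest, 82 mm from the tube's axis, 244 mm above the bench. Axes as the stand's.
- bushing0: Loose polished steel bushing, a round ring 18 mm across and 10 mm high with a 9 mm bore, about 18 g. Origin: centre of its underside; slides on the tray from 9 to 14 degrees of slope, more when rubbing on a wall or another: a little rocking frees those that queue along a wall. Lies flat on the tray's floor, clear of the cup, 30 mm or more from the +x end wall.
- bushing1: Loose polished steel bushing, a round ring 18 mm across and 10 mm high with a 9 mm bore, about 18 g. Origin: centre of its underside; as bushing0.
- bushing2: Loose polished steel bushing, a round ring 18 mm across and 10 mm high with a 9 mm bore, about 18 g. Origin: centre of its underside; as bushing0.
- bushing3: Loose polished steel bushing, a round ring 18 mm across and 10 mm high with a 9 mm bore, about 18 g. Origin: centre of its underside; as bushing0.
- bushing4: Loose polished steel bushing, a round ring 18 mm across and 10 mm high with a 9 mm bore, about 18 g. Origin: centre of its underside; as bushing0.
- bushing5: Loose polished steel bushing, a round ring 18 mm across and 10 mm high with a 9 mm bore, about 18 g. Origin: centre of its underside; as bushing0.
- screwdriver: Bystander: screwdriver, lying. To be left as it lies.
- pliers: Bystander: pair of black-handled pliers, lying. To be left as it lies.
- glue: Bystander: white bottle, 38 mm across and 120 mm high, standing. To be left as it lies.
- tape: Bystander: roll of tape, 70 mm across, 25 mm high, lying flat. To be left as it lies.
- hammer: Bystander: hammer, lying. To be left as it lies.
- small_bin: Bystander: small empty open blue bin, 140 x 100 x 55 mm. To be left as it lies.
Not all that is in view belongs to the job. What is shaped like the scoop but red is not meant.

How it is judged (in metres and radians):
On the way, in this order (a step that is already met when the one before it is completed fails the run):
1. the scoop hangs by its eye on the hook, let go (distance between scoop_eye and hook_seat below 0.035 m and angle between scoop's own x axis and vertical below 0.6 rad and contact force between scoop and hook_stand above 0.3 N and contact force between the fingers and scoop below 0.05 N), for 0.3 s.
2. the tray is held clear of the bench, tipped, with all six bushings slid into its pouring corner (contact force between the fingers and tray above 1 N and height (world z) of tray_low above 0.015 m and angle between tray's own z axis and vertical between 0.2 and 0.9 rad and contact force between tray and hook_stand below 0.05 N and contact force between tray and screwdriver below 0.05 N and contact force between tray and pliers below 0.05 N and contact force between tray and glue below 0.05 N and contact force between tray and tape below 0.05 N and contact force between tray and hammer below 0.05 N and contact force between tray and small_bin below 0.05 N and distance between each of bushing0, bushing1, bushing2, bushing3, bushing4, bushing5 and tray_lip below 0.08 m and z of bushing0 in the frame of tray between 0 and 0.045 m and z of bushing1 in the frame of tray between 0 and 0.045 m and z of bushing2 in the frame of tray between 0 and 0.045 m and z of bushing3 in the frame of tray between 0 and 0.045 m and z of bushing4 in the frame of tray between 0 and 0.045 m and z of bushing5 in the frame of tray between 0 and 0.045 m), for 0.2 s.
At the end, for the whole second after the job is handed in: Scoop hangs let go: eye within 35 mm of the hook's bend, handle within 35 deg of vertical, at rest. Tray still, in the fingers alone (no bystander, no stand), cut corner over 15 mm above the bench, tipped 12 to 50 deg; all six bushings inside, at rest, within 80 mm of the foot of the low wall (all of step 1 and all of step 2 and linear speed of tray below 0.03 m/s and linear speed of each of bushing0, bushing1, bushing2, bushing3, bushing4, bushing5 below 0.04 m/s and linear speed of scoop below 0.15 m/s); the arm keeps its last pose, push and grip.
It fails at once if one of the bystanders is moved by more than 30 mm (distance of any of screwdriver, pliers, glue, tape, hammer, small_bin from where it was at the start of the episode above 0.03 m).
It also fails if it takes over 72 s, if anything falls off the work surface, if the arm or the gripper's body presses on something with over 40 N, if the wrist force passes 120 N, or if a joint passes its speed limit or range.

ROBOT

A 7-joint arm with a two-finger parallel gripper is mounted at the origin on the work surface. World frame = base frame: x ahead of the robot, y to its left, z up, the work surface at z = 0. Lengths are in mm, angles in rad, forces in N, time in s.
With the tool pointing down it reaches from about 400 to 875 mm from the base axis. Payload 4.4 kg.
Tool frame: the origin (TCP) lies at the very end of the fingers, on their centre line; the grasp point (between the pads) lies 19 mm behind it; z points along the fingers, y is the line along which they close (so a half turn about z gives the same grasp; the last joint's range is limited). The gripper opens to 85 mm and grips with 20 to 120 N. Pads are 22 mm wide; open, the fingers measure 114 mm over their backs; the gripper's body (76 mm by 85 mm) begins 54 mm behind the grasp point. The pads swing forward as they close: fully open they stand 13 mm farther back than shut.
Start: joints at [1.228, 0.628, 0.038, 1.517, -0.027, 0.996, -0.02], TCP at [177.659, -625.264, 231.313] pointing down, gripper open.
Joint ranges: [-3.06, 3.06], [-0.37, 2.12], [-1.25, 1.32], [0.18, 2.47], [-1.1, 4.24], [0.23, 1.98], [-2.94, 2.94]. Speed limits (rad/s): [2.57, 2.57, 3.14, 3.14, 3.14, 3.14, 3.14].

INTERFACE

Orientations are given as [roll, pitch, yaw] about the fixed x, y, z axes, in that order (R = Rz(yaw) Ry(pitch) Rx(roll)).
In Python, from cell import read_state, get_image, camera_params, finish_job gives the robot as it stands.
- The arm moves only by the tool arm_command, never from a script. Its argument "deltas" is a list of rows, each an object of numbers: "dx", "dy", "dz": the shift along the world's x, y, z in m; "yaw": the turn about the world's z in degrees; "jaw": the opening, from 0 (shut) to 1 (fully open). A call has 1 to 20 rows; each row is the pose to reach, as a shift and turn from the pose commanded when the call began; what a row does not reach only later rows make up. A row lasts 1/10 s, in which the tool goes at most 50 mm and 8.59 degrees, less where a joint would pass 70% of its speed; a pose out of reach is approached as far as the arm can. A call with a gripper value outside its range is refused whole. The fingers move at their own pace and stop on an object; the grip force is fixed at half the most. Time passes only in rows, so rows that repeat a pose let the fingers close. It gives the time, the measured TCP pose, the force, the opening and the grip force at its end, in the units of the state.
- read_state(): the state, without advancing time (a new reading comes with each control period).
- get_image(name): name is "scene" or "side" or "wrist"; returns (picture, depth): 400x640x3 uint8, red, green, blue; 400x640 float32, mm along the optical axis (not along the pixel's ray), 0 where there is no reading.
- camera_params(name): a dict with "camera_matrix" (3x3 intrinsics, pixels), "k1" (the pictures are not rectified: a ray, as slopes to the right and down, at radius r is drawn at 1 + k1 r^2 times it, then the intrinsics apply), "extrinsics" (4x4, takes a point from camera to world coordinates). Camera axes: x right, y down, z forward; pixel columns grow to the right and rows downward; lengths in mm; the calibration is good to about 2 mm. A picture is of the moment at which its call begins: read the wrist's pose just before it. camera_params takes no time and is no camera call; for the wrist camera it gives the pose at the moment of the call.
- finish_job(): hands the job in; it is judged then, once.
The state is a dict: "clock": time; "qpos": joint angles; "qd": joint speeds; "tau": joint torques, N m; "eef_pos": TCP position; "tool_rot": TCP orientation; "force": force on the tool from outside, world axes, zero at the start; "torque": the same for the moment, N m; "width": finger opening in mm; "gripper_force": force on a finger pad.
Only numpy, scipy, OpenCV 4.12 (cv2) and the standard library are available. Lean on these libraries where they do the work, as an engineer would, in place of code of your own. Each camera call takes 0.05 s, during which the arm holds its last target. There are 200 camera calls.

## Working session

There is one attempt and no reset: what is moved stays moved. The work goes in short steps, Python scripts to look and compute and a tool call to move; the robot and the scene stay as the last step left them, time stands still between calls to the robot, and variables do not carry over. Pictures are saved under pics/ and viewed, at most 10 in all, crops included, and the job is handed in when it is done.

Besides the shell and the picture viewer there is one more tool, called by a JSON object that holds its "api" and its "payload". arm_command: Moves the arm, as the interface text tells. Its arguments: {"type":"object","properties":{"deltas":{"type":"array"}},"required":["deltas"]}

```bash
mkdir -p pics; ls
cat > h.py <<'E'
import numpy as np, cv2
from cell import read_state, get_image, camera_params, finish_job
def snap(n):
    p=camera_params(n); im,d=get_image(n); return im,d,p
def rays(p,uv):
    K=np.array(p["camera_matrix"],float); T=np.array(p["extrinsics"],float)
    uv=np.atleast_2d(np.array(uv,float))
    x=cv2.undistortPoints(uv[:,None],K,np.array([p["k1"],0,0,0,0.]))[:,0]
    d=np.c_[x,np.ones(len(x))]@T[:3,:3].T
    return T[:3,3],d
def onz(p,uv,z):
    o,d=rays(p,uv); s=(z-o[2])/d[:,2]; return o+s[:,None]*d
def tri(p1,a,p2,b):
    o1,d1=rays(p1,a);o2,d2=rays(p2,b);out=[]
    for u,v in zip(d1,d2):
        s=np.linalg.lstsq(np.c_[u,-v],o2-o1,rcond=None)[0]
        out.append(np.r_[(o1+s[0]*u+o2+s[1]*v)/2,np.linalg.norm(o1+s[0]*u-o2-s[1]*v)])
    return np.array(out)
def depthpts(p,d):
    v,u=np.nonzero(d>0); o,r=rays(p,np.c_[u,v]); T=np.array(p["extrinsics"])
    return np.c_[u,v],o+r*d[v,u][:,None]
def proj(p,X):
    K=np.array(p["camera_matrix"],float);T=np.linalg.inv(np.array(p["extrinsics"],float))
    return cv2.projectPoints(np.atleast_2d(np.array(X,float)),cv2.Rodrigues(T[:3,:3])[0],T[:3,3],K,np.array([p["k1"],0,0,0,0.]))[0][:,0]
def save(im,name): cv2.imwrite("pics/"+name,cv2.cvtColor(im,cv2.COLOR_RGB2BGR))
E
python3 - <<'E'
from h import *
np.set_printoptions(precision=3,suppress=True)
for n in("scene","side"):
    im,d,p=snap(n); save(im,n+"0.png"); np.savez(n+"0.npz",im=im,d=d)
    print(n,p["k1"],np.array(p["camera_matrix"]).round(1).tolist(),np.array(p["extrinsics"]).round(2).tolist())
s=read_state();print({k:np.round(v,3).tolist() for k,v in s.items()})
E
```

```text
pics
scene -0.10956143077888912 [[486.2, 0.0, 318.8], [0.0, 486.2, 205.6], [0.0, 0.0, 1.0]] [[0.63, 0.59, -0.51, 1238.84], [0.78, -0.49, 0.39, -543.54], [-0.02, -0.64, -0.77, 1217.43], [0.0, 0.0, 0.0, 1.0]]
side -0.06324385060222651 [[494.7, 0.0, 322.9], [0.0, 494.7, 198.6], [0.0, 0.0, 1.0]] [[-0.98, -0.13, 0.17, 307.66], [-0.21, 0.68, -0.7, 1049.69], [-0.02, -0.72, -0.69, 1207.72], [0.0, 0.0, 0.0, 1.0]]
{'clock': 0.1, 'qpos': [1.228, 0.629, 0.038, 1.518, -0.027, 0.996, -0.02], 'qd': [-0.0, -0.002, -0.0, -0.004, 0.001, -0.0, -0.0], 'tau': [0.004, -56.454, 1.231, -19.398, 0.011, 0.005, -0.0], 'eef_pos': [177.509, -624.721, 230.495], 'tool_rot': [-3.14, 0.0, 0.277], 'force': [0.048, 0.066, -0.139], 'torque': [-0.022, -0.042, 0.049], 'gripper_force': 0.0, 'width': 85.046}
```

View pics/scene0.png

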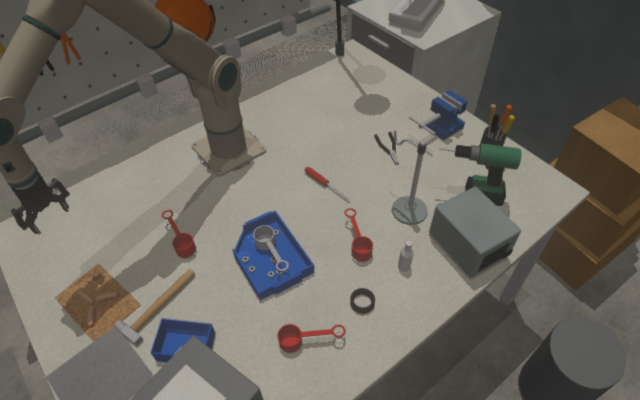

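View pics/side0.png

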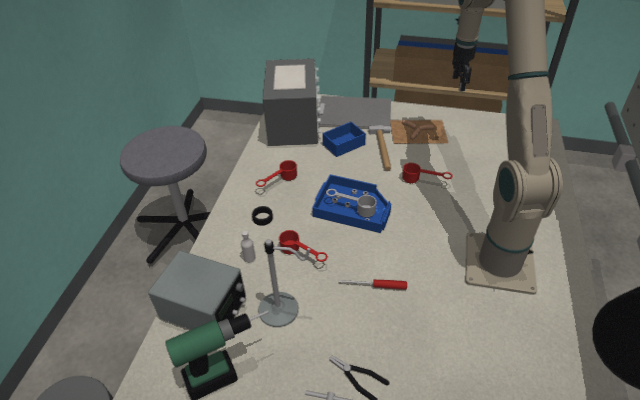

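```bash
cat > m.py <<'E'
from h import *
np.set_printoptions(precision=1,suppress=True)
for n in("scene","side"):
    f=np.load(n+"0.npz"); im,d=f["im"],f["d"]; p=camera_params(n)
    uv,P=depthpts(p,d); hsv=cv2.cvtColor(im,cv2.COLOR_RGB2HSV)[uv[:,1],uv[:,0]].astype(int)
    r=(abs(P[:,0]-600)<500)&(abs(P[:,1])<600)
    bench=P[r&(P[:,2]<15)&(P[:,2]>-15)]; print(n,"bench z",np.median(bench[:,2]))
    blue=r&(hsv[:,0]>100)&(hsv[:,0]<125)&(hsv[:,1]>140)&(P[:,2]>-10)
    m=np.zeros(d.shape,np.uint8); m[uv[blue,1],uv[blue,0]]=255
    k,l,st,c=cv2.connectedComponentsWithStats(m)
    for i in range(1,k):
        if st[i,4]>150: 
            q=blue&(l[uv[:,1],uv[:,0]]==i); t=q&(P[:,2]>35)
            rect=cv2.minAreaRect(P[t][:,:2].astype(np.float32)) if t.sum()>10 else 0
            print("blue",c[i],st[i,4],P[q].mean(0),np.percentile(P[q][:,2],[2,50,98]),rect)
    t=r&(P[:,2]>200)&(P[:,2]<330)&(P[:,0]>450)&(P[:,1]>-100)
    # stand
    print("high pts",t.sum(),P[t].min(0),P[t].max(0))
    np.savez(n+"_P.npz",uv=uv,P=P,hsv=hsv)
    if n=="scene": a=im[125:305,225:445]; a=cv2.resize(a,None,fx=3.3,fy=3.3,interpolation=cv2.INTER_CUBIC)
    else: a=im[165:335,225:405]; a=cv2.resize(a,None,fx=3.5,fy=3.5,interpolation=cv2.INTER_CUBIC)
    save(a,n+"_crop.png")
E
python3 m.py
```

```text
scene bench z -0.628845649142022
blue [269.8 261.2] 1925 [ 507.6 -168.6    7.8] [-1.9  3.6 43.3] ((557.7669067382812, -214.35394287109375), (235.92303466796875, 120.96599578857422), 37.68096923828125)
blue [172.5 342.8] 428 [ 558.4 -525.1    7.4] [-0.3  4.1 56.5] ((595.3883056640625, -561.1372680664062), (53.82167053222656, 3.995513916015625), 47.97277069091797)
high pts 933 [527.8 280.7 200. ] [806.1 591.1 300.4]
side bench z 1.4540364730000874
blue [343.6 138.7] 938 [ 584.5 -499.5   29.3] [ 2.1 29.3 58.7] ((586.8978271484375, -495.3593444824219), (149.31069946289062, 111.69337463378906), 47.64752960205078)
blue [350.3 204.3] 2336 [ 497.1 -152.2   18.3] [ 0.3 12.3 45.9] ((485.9279479980469, -156.20091247558594), (188.29318237304688, 251.90338134765625), 82.06849670410156)
high pts 1931 [526.4 287.2 200. ] [801.8 599.9 305.9]
```

View pics/scene_crop.png

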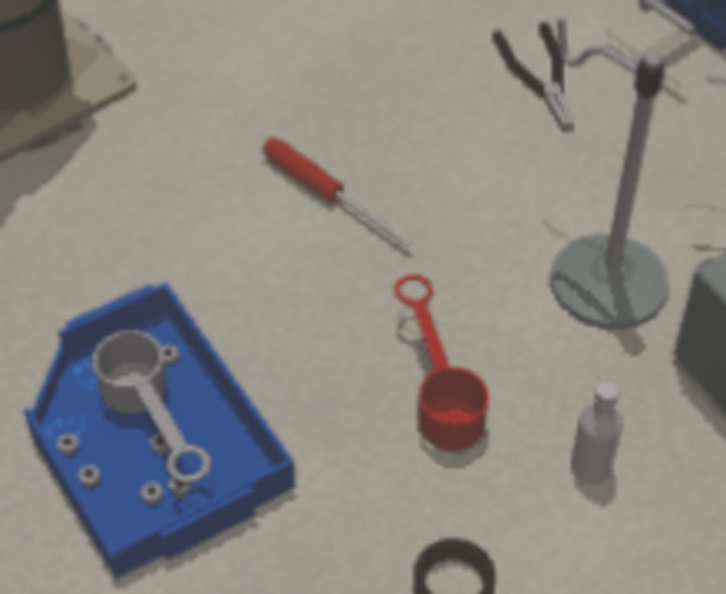

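View pics/side_crop.png

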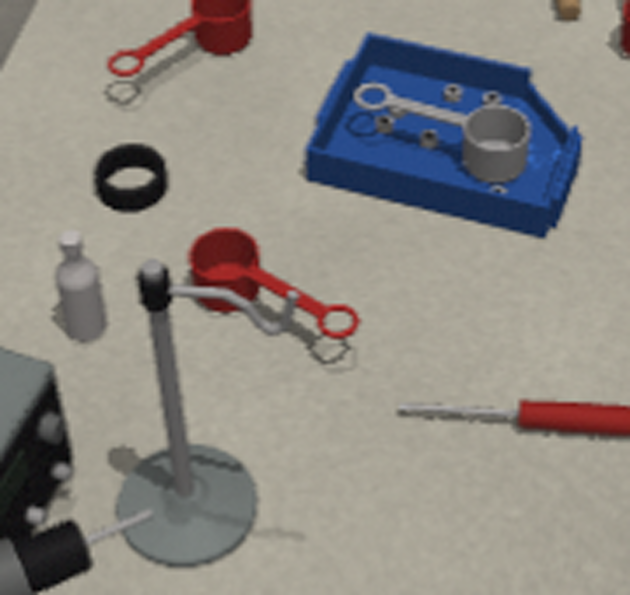

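Run:
```python
from h import *
np.set_printoptions(precision=1,suppress=True)
ps,pd=camera_params("scene"),camera_params("side")
A=lambda u,v:(225+(u+.5)/3.3-.5,125+(v+.5)/3.3-.5); B=lambda u,v:(225+(u+.5)/3.5-.5,165+(v+.5)/3.5-.5)
pts={"tip":(A(561,23),B(292,294)),"U":(A(575,60),B(276,329)),"tubetop":(A(652,60),B(153,270)),"foot":(A(609,281),B(187,505)),
"eye":(A(188,462),B(372,96)),"cup":(A(129,362),B(497,128)),"handle_root":(A(140,382),B(464,118)),"handle_end":(A(178,440),B(392,103)),
"+x+y":(A(293,462),B(308,152)),"+x-y":(A(114,558),B(370,37)),"-x+y":(A(167,286),B(545,205)),"-yc":(A(28,410),B(529,72))}
for k,(a,b) in pts.items(): print(k,tri(ps,[a],pd,[b])[0])
# eye and cup from masks on planes
```

```text
tip [531.6 285.7 277.2   3.4]
U [545.7 291.5 240.9   7.9]
tubetop [627.8 297.2 294.6   2. ]
foot [628.5 296.8   2.    1.8]
eye [ 566.4 -163.3   51.5    0.1]
cup [ 441.6 -141.7   50.     4.3]
handle_root [ 472.2 -147.3   54.3    1.2]
handle_end [ 544.2 -156.7   52.8    2.2]
+x+y [615.1 -88.   37.5   2.7]
+x-y [ 592.3 -264.4   35.3    6.4]
-x+y [383.7 -58.9  40.5   4.1]
-yc [ 422.5 -239.2   39.8    2. ]
```

{"api": "arm_command", "payload": {"deltas": [{"dx":0.04,"dy":0.03,"dz":0.0,"yaw":-4,"jaw":0.6},{"dx":0.08,"dy":0.06,"dz":0.0,"yaw":-8,"jaw":0.6},{"dx":0.11,"dy":0.1,"dz":0.0,"yaw":-12,"jaw":0.6},{"dx":0.14,"dy":0.14,"dz":0.0,"yaw":-16,"jaw":0.6},{"dx":0.17,"dy":0.18,"dz":0.0,"yaw":-20,"jaw":0.6},{"dx":0.2,"dy":0.22,"dz":0.0,"yaw":-24,"jaw":0.6},{"dx":0.22,"dy":0.26,"dz":0.0,"yaw":-25.7,"jaw":0.6},{"dx":0.25,"dy":0.3,"dz":0.0,"yaw":-25.7,"jaw":0.6},{"dx":0.27,"dy":0.34,"dz":0.0,"yaw":-25.7,"jaw":0.6},{"dx":0.29,"dy":0.38,"dz":0.0,"yaw":-25.7,"jaw":0.6},{"dx":0.31,"dy":0.42,"dz":0.0,"yaw":-25.7,"jaw":0.6},{"dx":0.325,"dy":0.45,"dz":0.0,"yaw":-25.7,"jaw":0.6},{"dx":0.3325,"dy":0.471,"dz":0.0,"yaw":-25.7,"jaw":0.6},{"dx":0.3325,"dy":0.471,"dz":0.0,"yaw":-25.7,"jaw":0.6},{"dx":0.3325,"dy":0.471,"dz":0.0,"yaw":-25.7,"jaw":0.6},{"dx":0.3325,"dy":0.471,"dz":0.0,"yaw":-25.7,"jaw":0.6}]}}

```text
clock: 1.7
eef_pos: [509.4, -155.9, 231.2]
tool_rot: [3.141, 0.0, -0.174]
force: [-0.2, 0.5, 0.6]
width: 51.2
gripper_force: 0.0
```

Run:
```python
from h import *
np.set_printoptions(precision=1,suppress=True)
im,d,p=snap("wrist"); s=read_state(); print(s["eef_pos"],s["tool_rot"],np.array(p["extrinsics"]))
np.savez("w1.npz",im=im,d=d)
uv,P=depthpts(p,d)
hsv=cv2.cvtColor(im,cv2.COLOR_RGB2HSV)[uv[:,1],uv[:,0]].astype(int)
g=(hsv[:,1]<60)&(P[:,2]>40)&(P[:,2]<65)&(abs(P[:,0]-505)<120)&(abs(P[:,1]+155)<70)
print(g.sum(),P[g].min(0),P[g].max(0))
for lo,hi in((475,490),(490,505),(505,520),(520,535),(547,560),(560,575)):
    q=g&(P[:,0]>lo)&(P[:,0]<hi)
    if q.sum(): print(lo,P[q].mean(0),P[q][:,1].min(),P[q][:,1].max())
save(im,"w1.png")
```

```text
[ 509.4 -156.1  231.2] [ 3.1  0.  -0.2] [[  -0.2   -1.    -0.3  571.9]
 [  -1.     0.2    0.  -167.5]
 [   0.     0.3   -1.   374.9]
 [   0.     0.     0.     1. ]]
2756 [ 406.6 -219.5   40. ] [ 614.1 -108.    57.2]
475 [ 482.5 -147.4   54.1] -154.60848442096562 -139.98216917979713
490 [ 497.7 -150.3   54. ] -158.14824757180557 -142.76922960061225
505 [ 512.6 -153.2   54. ] -160.8800577291868 -145.56151199952916
520 [ 527.6 -155.9   53.9] -163.49717829430375 -148.22140631453783
547 [ 552.6 -162.6   54. ] -179.1157251231042 -144.91203138524648
560 [ 568.1 -162.7   54. ] -180.28755817569464 -144.28873358137866
```

View pics/w1.png

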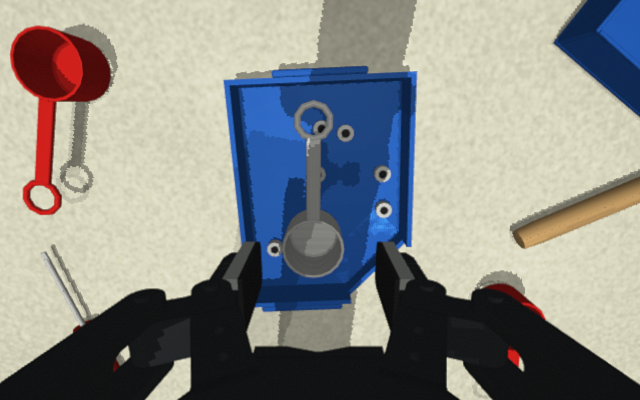

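{"api": "arm_command", "payload": {"deltas": [{"dx":0.0,"dy":0.0025,"dz":-0.04,"yaw":-0.5,"jaw":0.6},{"dx":0.0,"dy":0.0025,"dz":-0.08,"yaw":-0.5,"jaw":0.6},{"dx":0.0,"dy":0.0025,"dz":-0.12,"yaw":-0.5,"jaw":0.6},{"dx":0.0,"dy":0.0025,"dz":-0.15,"yaw":-0.5,"jaw":0.6},{"dx":0.0,"dy":0.0025,"dz":-0.175,"yaw":-0.5,"jaw":0.6},{"dx":0.0,"dy":0.0025,"dz":-0.19,"yaw":-0.5,"jaw":0.6},{"dx":0.0,"dy":0.0025,"dz":-0.199,"yaw":-0.5,"jaw":0.6},{"dx":0.0,"dy":0.0025,"dz":-0.199,"yaw":-0.5,"jaw":0.6},{"dx":0.0,"dy":0.0025,"dz":-0.199,"yaw":-0.5,"jaw":0.0},{"dx":0.0,"dy":0.0025,"dz":-0.199,"yaw":-0.5,"jaw":0.0},{"dx":0.0,"dy":0.0025,"dz":-0.199,"yaw":-0.5,"jaw":0.0},{"dx":0.0,"dy":0.0025,"dz":-0.199,"yaw":-0.5,"jaw":0.0},{"dx":0.0,"dy":0.0025,"dz":-0.199,"yaw":-0.5,"jaw":0.0},{"dx":0.0,"dy":0.0025,"dz":-0.199,"yaw":-0.5,"jaw":0.0},{"dx":0.0,"dy":0.0025,"dz":-0.199,"yaw":-0.5,"jaw":0.0}]}}

```text
clock: 3.25
eef_pos: [511.3, -152.0, 32.8]
tool_rot: [3.141, -0.002, -0.18]
force: [2.8, -0.7, 3.8]
width: 12.4
gripper_force: 58.7
```

{"api": "arm_command", "payload": {"deltas": [{"dz":0.02,"dx":0,"dy":0,"yaw":0,"jaw":0.0},{"dz":0.05,"dx":0,"dy":0,"yaw":0,"jaw":0.0},{"dz":0.09,"dx":0,"dy":0,"yaw":0,"jaw":0.0},{"dz":0.13,"dx":-0.01,"dy":0.01,"yaw":1,"jaw":0.0},{"dz":0.17,"dx":-0.02,"dy":0.03,"yaw":2,"jaw":0.0},{"dz":0.2,"dx":-0.03,"dy":0.06,"yaw":4,"jaw":0.0},{"dz":0.22,"dx":-0.04,"dy":0.1,"yaw":6,"jaw":0.0},{"dz":0.24,"dx":-0.05,"dy":0.14,"yaw":8,"jaw":0.0},{"dz":0.25,"dx":-0.06,"dy":0.18,"yaw":10,"jaw":0.0},{"dz":0.26,"dx":-0.07,"dy":0.22,"yaw":12,"jaw":0.0},{"dz":0.265,"dx":-0.08,"dy":0.26,"yaw":14,"jaw":0.0},{"dz":0.265,"dx":-0.081,"dy":0.3,"yaw":16,"jaw":0.0},{"dz":0.265,"dx":-0.081,"dy":0.34,"yaw":17,"jaw":0.0},{"dz":0.265,"dx":-0.081,"dy":0.375,"yaw":17,"jaw":0.0},{"dz":0.265,"dx":-0.081,"dy":0.4,"yaw":17,"jaw":0.0},{"dz":0.265,"dx":-0.081,"dy":0.415,"yaw":17,"jaw":0.0},{"dz":0.265,"dx":-0.081,"dy":0.422,"yaw":17,"jaw":0.0},{"dz":0.265,"dx":-0.081,"dy":0.422,"yaw":17,"jaw":0.0},{"dz":0.265,"dx":-0.081,"dy":0.422,"yaw":17,"jaw":0.0},{"dz":0.265,"dx":-0.081,"dy":0.422,"yaw":17,"jaw":0.0}]}}

```text
clock: 5.25
eef_pos: [429.4, 268.6, 297.3]
tool_rot: [3.141, 0.0, 0.114]
force: [0.4, 0.0, -2.0]
width: 12.3
gripper_force: 58.6
```

Run:
```python
from h import *
np.set_printoptions(precision=1,suppress=True)
s=read_state(); print(s["eef_pos"],s["tool_rot"],s["width"],s["gripper_force"])
out=[]
for n in("scene","side"):
    im,d,p=snap(n); np.savez(n+"2.npz",im=im,d=d)
    q=proj(p,[s["eef_pos"]+np.array([60,5,10]),[532,286,280]]); c=q.mean(0).round().astype(int); print(n,q,c)
    x,y=max(c[0]-40,0),max(c[1]-40,0)
    out.append(cv2.resize(im[y:y+80,x:x+80],(400,400),interpolation=cv2.INTER_CUBIC)); print(x,y)
save(np.hstack(out),"h2.png")
```

```text
[429.4 268.6 297.3] [3.1 0.  0.1] 12.320310942045422 58.646403551101685
scene [[381.9 117.8]
 [394.4 130.7]] [388 124]
348 84
side [[325.  239.7]
 [307.2 248.2]] [316 244]
276 204
```

View pics/h2.png

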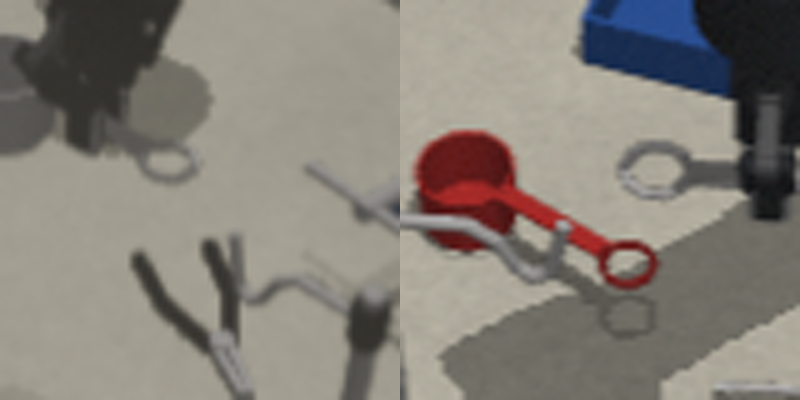

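Run:
```python
from h import *
np.set_printoptions(precision=1,suppress=True)
ps,pd=camera_params("scene"),camera_params("side")
A=lambda u,v:(348+(u+.5)/5-.5,84+(v+.5)/5-.5); B=lambda u,v:(276+(u+.5)/5-.5,204+(v+.5)/5-.5)
for k,a,b in(("eye",A(168,162),B(255,168)),("tip",A(236,237),B(162,226)),("U",A(252,298),B(137,274)),("tube",A(371,300),B(0,0))):
    print(k,tri(ps,[a],pd,[b])[0])
print(onz(ps,[A(236,237)],284),onz(pd,[B(162,226)],284))
```

```text
eye [486.7 271.5 314.    2. ]
tip [531.1 287.  278.4   2.8]
U [546.1 289.5 240.2   4.9]
tube [645.2 233.9 351.9  47.7]
[[536.7 282.5 284. ]] [[528.6 290.7 284. ]]
```

{"api": "arm_command", "payload": {"deltas": [{"dx":0.015,"dy":0.005,"dz":0,"yaw":0,"jaw":0},{"dx":0.03,"dy":0.01,"dz":0,"yaw":0,"jaw":0},{"dx":0.04,"dy":0.0145,"dz":0,"yaw":0,"jaw":0},{"dx":0.0445,"dy":0.0145,"dz":0,"yaw":0,"jaw":0},{"dx":0.0445,"dy":0.0145,"dz":0,"yaw":0,"jaw":0},{"dx":0.0445,"dy":0.0145,"dz":-0.01,"yaw":0,"jaw":0},{"dx":0.0445,"dy":0.0145,"dz":-0.02,"yaw":0,"jaw":0},{"dx":0.0445,"dy":0.0145,"dz":-0.03,"yaw":0,"jaw":0},{"dx":0.0455,"dy":0.0145,"dz":-0.038,"yaw":0,"jaw":0},{"dx":0.0465,"dy":0.0145,"dz":-0.046,"yaw":0,"jaw":0},{"dx":0.0465,"dy":0.0145,"dz":-0.046,"yaw":0,"jaw":0},{"dx":0.0465,"dy":0.0145,"dz":-0.046,"yaw":0,"jaw":0}]}}

```text
clock: 6.55
eef_pos: [475.7, 284.7, 251.1]
tool_rot: [3.141, 0.0, 0.116]
force: [0.4, 0.1, -1.4]
width: 12.0
gripper_force: 58.6
```

Run:
```python
from h import *
np.set_printoptions(precision=1,suppress=True)
s=read_state(); print(s["eef_pos"],s["tool_rot"],s["force"],s["torque"])
out=[]
for n in("scene","side"):
    im,d,p=snap(n)
    c=proj(p,[[532,286,270]])[0].round().astype(int); x,y=c-30; print(n,x,y)
    out.append(cv2.resize(im[y:y+60,x:x+60],(400,400),interpolation=cv2.INTER_CUBIC))
save(np.hstack(out),"h3.png")
```

```text
[475.7 284.7 251.1] [3.1 0.  0.1] [ 0.4  0.1 -1.4] [ 0.  -0.1 -0. ]
scene 364 103
side 277 221
```

View pics/h3.png

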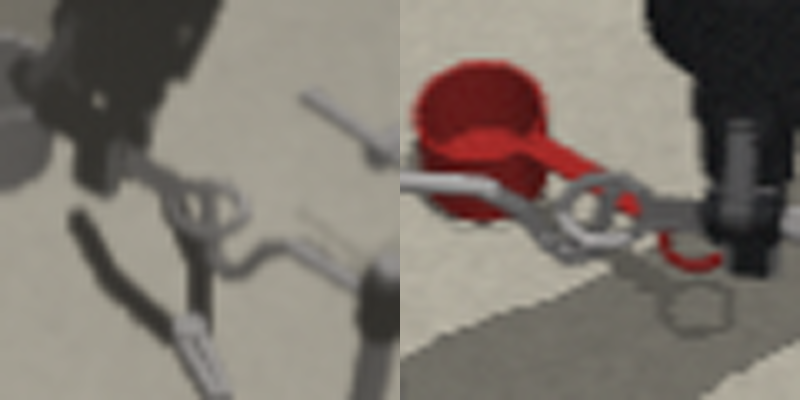

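{"api": "arm_command", "payload": {"deltas": [{"dx":0.001,"dy":0,"dz":-0.008,"yaw":0,"jaw":0},{"dx":0.002,"dy":0,"dz":-0.015,"yaw":0,"jaw":0},{"dx":0.003,"dy":0,"dz":-0.02,"yaw":0,"jaw":0},{"dx":0.003,"dy":0,"dz":-0.025,"yaw":0,"jaw":0},{"dx":0.004,"dy":0,"dz":-0.03,"yaw":0,"jaw":0},{"dx":0.005,"dy":0,"dz":-0.036,"yaw":0,"jaw":0},{"dx":0.006,"dy":0,"dz":-0.042,"yaw":0,"jaw":0},{"dx":0.006,"dy":0,"dz":-0.042,"yaw":0,"jaw":0},{"dx":0.006,"dy":0,"dz":-0.042,"yaw":0,"jaw":0}]}}

```text
clock: 7.55
eef_pos: [481.0, 284.6, 209.0]
tool_rot: [3.141, 0.001, 0.116]
force: [-4.3, -0.5, 0.5]
width: 12.0
gripper_force: 61.3
```

{"api": "arm_command", "payload": {"deltas": [{"dx":0,"dy":0,"dz":0,"yaw":0,"jaw":1},{"dx":0,"dy":0,"dz":0,"yaw":0,"jaw":1},{"dx":0,"dy":0,"dz":0,"yaw":0,"jaw":1},{"dx":0,"dy":0,"dz":0,"yaw":0,"jaw":1},{"dx":0,"dy":0,"dz":0,"yaw":0,"jaw":1},{"dx":0,"dy":0,"dz":0,"yaw":0,"jaw":1},{"dx":0,"dy":0,"dz":0,"yaw":0,"jaw":1},{"dx":-0.02,"dy":0,"dz":0,"yaw":0,"jaw":1},{"dx":-0.05,"dy":0,"dz":0.0,"yaw":0,"jaw":1},{"dx":-0.07,"dy":0,"dz":0.02,"yaw":0,"jaw":1},{"dx":-0.08,"dy":-0.02,"dz":0.05,"yaw":0,"jaw":1},{"dx":-0.08,"dy":-0.05,"dz":0.08,"yaw":0,"jaw":1},{"dx":-0.08,"dy":-0.09,"dz":0.1,"yaw":0,"jaw":1},{"dx":-0.08,"dy":-0.13,"dz":0.1,"yaw":0,"jaw":1},{"dx":-0.06,"dy":-0.17,"dz":0.1,"yaw":0,"jaw":1},{"dx":-0.03,"dy":-0.21,"dz":0.1,"yaw":0,"jaw":1},{"dx":0.0,"dy":-0.25,"dz":0.1,"yaw":0,"jaw":1},{"dx":0.03,"dy":-0.29,"dz":0.1,"yaw":0,"jaw":1},{"dx":0.06,"dy":-0.32,"dz":0.1,"yaw":0,"jaw":1},{"dx":0.06,"dy":-0.32,"dz":0.1,"yaw":0,"jaw":1}]}}

```text
clock: 9.55
eef_pos: [544.7, -41.4, 309.0]
tool_rot: [3.138, -0.002, 0.108]
force: [-0.5, 0.1, -0.3]
width: 85.4
gripper_force: 0.0
```

Run:
```python
from h import *
np.set_printoptions(precision=1,suppress=True)
s=read_state(); print(s["eef_pos"],s["tool_rot"],s["qpos"])
for n in("scene","side"):
    im,d,p=snap(n); np.savez(n+"3.npz",im=im,d=d)
    uv,P=depthpts(p,d); hsv=cv2.cvtColor(im,cv2.COLOR_RGB2HSV)[uv[:,1],uv[:,0]]
    g=(abs(P[:,0]-546)<55)&(abs(P[:,1]-288)<60)&(P[:,2]>60)&(P[:,2]<235)
    print(n,g.sum(),P[g].min(0) if g.any() else 0,P[g].max(0) if g.any() else 0,P[g].mean(0))
    if n=="side": save(cv2.resize(im[140:340,200:420],None,fx=2.7,fy=2.7,interpolation=cv2.INTER_CUBIC),"hang.png")
```

```text
[544.7 -41.4 309. ] [ 3.1 -0.   0.1] [-0.1  0.4  0.1  1.7 -0.1  1.  -1.4]
scene 445 [523.7 251.6  72.8] [574.2 316.7 234.3] [549.8 278.5 129. ]
side 606 [500.  257.1  73.8] [562.4 323.7 234.6] [528.9 297.9 128.2]
```

View pics/hang.png

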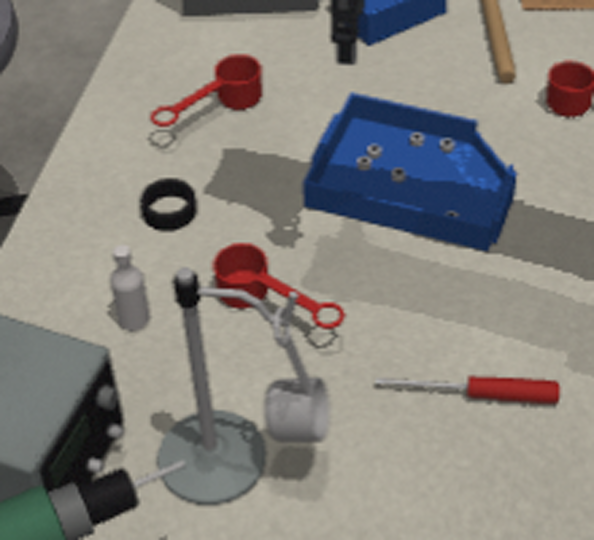

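{"api": "arm_command", "payload": {"deltas": [{"dx":0.03,"dy":-0.03,"dz":0.04,"yaw":0,"jaw":1},{"dx":0.06,"dy":-0.06,"dz":0.07,"yaw":0,"jaw":1},{"dx":0.1,"dy":-0.06,"dz":0.1,"yaw":0,"jaw":1},{"dx":0.14,"dy":-0.06,"dz":0.1,"yaw":0,"jaw":1},{"dx":0.18,"dy":-0.06,"dz":0.1,"yaw":0,"jaw":1},{"dx":0.22,"dy":-0.06,"dz":0.1,"yaw":0,"jaw":1},{"dx":0.26,"dy":-0.06,"dz":0.1,"yaw":0,"jaw":1},{"dx":0.3,"dy":-0.06,"dz":0.1,"yaw":0,"jaw":1},{"dx":0.34,"dy":-0.06,"dz":0.1,"yaw":0,"jaw":1},{"dx":0.38,"dy":-0.06,"dz":0.1,"yaw":0,"jaw":1},{"dx":0.42,"dy":-0.06,"dz":0.1,"yaw":0,"jaw":1},{"dx":0.46,"dy":-0.06,"dz":0.1,"yaw":0,"jaw":1},{"dx":0.5,"dy":-0.06,"dz":0.1,"yaw":0,"jaw":1},{"dx":0.5,"dy":-0.06,"dz":0.1,"yaw":0,"jaw":1}]}}

```text
clock: 11.05
eef_pos: [843.7, -72.8, 385.3]
tool_rot: [3.13, 0.003, 0.139]
force: [0.2, 0.0, 0.4]
width: 85.4
gripper_force: 0.0
```

Run:
```python
from h import *
s=read_state(); print(s["eef_pos"],s["tool_rot"],np.round(s["qpos"],3))
```

```text
[843.72559821 -72.78535854 385.3108439 ] [3.13009401 0.00337389 0.13943481] [ 0.136  1.077 -1.072  0.197  1.004  1.966 -1.478]
```

{"api": "arm_command", "payload": {"deltas": [{"dx":-0.02,"dy":0,"dz":-0.01,"yaw":8,"jaw":1},{"dx":-0.06,"dy":-0.01,"dz":-0.02,"yaw":16,"jaw":1},{"dx":-0.1,"dy":-0.02,"dz":-0.04,"yaw":24,"jaw":1},{"dx":-0.14,"dy":-0.03,"dz":-0.06,"yaw":32,"jaw":1},{"dx":-0.18,"dy":-0.04,"dz":-0.08,"yaw":40,"jaw":1},{"dx":-0.21,"dy":-0.04,"dz":-0.09,"yaw":48,"jaw":1},{"dx":-0.24,"dy":-0.04,"dz":-0.1,"yaw":56,"jaw":1},{"dx":-0.24,"dy":-0.04,"dz":-0.1,"yaw":64,"jaw":1},{"dx":-0.24,"dy":-0.04,"dz":-0.1,"yaw":72,"jaw":1},{"dx":-0.24,"dy":-0.04,"dz":-0.1,"yaw":74.7,"jaw":1},{"dx":-0.24,"dy":-0.04,"dz":-0.1,"yaw":74.7,"jaw":1},{"dx":-0.24,"dy":-0.04,"dz":-0.1,"yaw":74.7,"jaw":1},{"dx":-0.24,"dy":-0.04,"dz":-0.1,"yaw":74.7,"jaw":1}]}}

```text
clock: 12.35
eef_pos: [603.6, -115.3, 285.2]
tool_rot: [3.129, 0.004, 1.439]
force: [-0.9, -0.1, 0.5]
width: 85.3
gripper_force: 0.0
```

```bash
cat > tray.py <<'E'
from h import *
np.set_printoptions(precision=1,suppress=True)
def blue(n,lo=36,hi=50):
    im,d,p=snap(n); uv,P=depthpts(p,d)
    hsv=cv2.cvtColor(im,cv2.COLOR_RGB2HSV)[uv[:,1],uv[:,0]].astype(int)
    b=(hsv[:,0]>100)&(hsv[:,0]<125)&(hsv[:,1]>120)&(P[:,0]<700)&(P[:,1]>-330)&(P[:,1]<50)&(P[:,0]>330)
    return im,d,p,uv,P,b,hsv
E
python3 - <<'E'
from tray import *
s=read_state(); print(s["eef_pos"],s["tool_rot"],s["qpos"])
for n in("wrist","side"):
    im,d,p,uv,P,b,hsv=blue(n)
    t=b&(P[:,2]>37); r=cv2.minAreaRect(P[t][:,:2].astype(np.float32)); print(n,t.sum(),r,np.median(P[t][:,2]))
    print(cv2.boxPoints(r))
    if n=="wrist": np.savez("w4.npz",im=im,d=d,P=P,uv=uv); print(uv[b].min(0),uv[b].max(0)); save(im,"w4.png")
E
```

```text
[ 603.6 -115.3  285.2] [3.1 0.  1.4] [ 0.8  0.8 -1.2  1.5  0.8  1.3 -0.7]
wrist 3516 ((483.97589111328125, -159.058837890625), (180.28334045410156, 252.5196075439453), 82.47270202636719) 42.9690717176658
[[ 347.  -231.9]
 [ 597.3 -265. ]
 [ 621.   -86.2]
 [ 370.6  -53.2]]
[108 139] [328 283]
side 437 ((486.2308654785156, -157.1068878173828), (188.55587768554688, 252.18983459472656), 81.51334381103516) 42.188338012341546
[[ 347.6 -231.7]
 [ 597.  -269. ]
 [ 624.9  -82.5]
 [ 375.4  -45.3]]
```

{"api": "arm_command", "payload": {"deltas": [{"dx":0.0055,"dy":0.0063,"dz":-0.04,"yaw":0,"jaw":0.5},{"dx":0.0055,"dy":0.0063,"dz":-0.09,"yaw":0,"jaw":0.5},{"dx":0.0055,"dy":0.0063,"dz":-0.14,"yaw":0,"jaw":0.5},{"dx":0.0055,"dy":0.0063,"dz":-0.18,"yaw":0,"jaw":0.5},{"dx":0.0055,"dy":0.0063,"dz":-0.21,"yaw":0,"jaw":0.5},{"dx":0.0055,"dy":0.0063,"dz":-0.235,"yaw":0,"jaw":0.5},{"dx":0.0055,"dy":0.0063,"dz":-0.25,"yaw":0,"jaw":0.5},{"dx":0.0055,"dy":0.0063,"dz":-0.256,"yaw":0,"jaw":0.5},{"dx":0.0055,"dy":0.0063,"dz":-0.256,"yaw":0,"jaw":0.5},{"dx":0.0055,"dy":0.0063,"dz":-0.256,"yaw":0,"jaw":0},{"dx":0.0055,"dy":0.0063,"dz":-0.256,"yaw":0,"jaw":0},{"dx":0.0055,"dy":0.0063,"dz":-0.256,"yaw":0,"jaw":0},{"dx":0.0055,"dy":0.0063,"dz":-0.256,"yaw":0,"jaw":0},{"dx":0.0055,"dy":0.0063,"dz":-0.256,"yaw":0,"jaw":0},{"dx":0.0055,"dy":0.0063,"dz":-0.256,"yaw":0,"jaw":0}]}}

```text
clock: 13.95
eef_pos: [610.1, -109.7, 30.5]
tool_rot: [3.127, 0.004, 1.439]
force: [-1.6, -0.9, 6.1]
width: 2.9
gripper_force: 61.5
```

{"api": "arm_command", "payload": {"deltas": [{"dx":0,"dy":0,"dz":0.005,"yaw":0,"jaw":0},{"dx":0,"dy":0,"dz":0.01,"yaw":0,"jaw":0},{"dx":0,"dy":0,"dz":0.015,"yaw":0,"jaw":0},{"dx":0,"dy":0,"dz":0.02,"yaw":0,"jaw":0},{"dx":0,"dy":0,"dz":0.025,"yaw":0,"jaw":0},{"dx":0,"dy":0,"dz":0.03,"yaw":0,"jaw":0},{"dx":0,"dy":0,"dz":0.03,"yaw":0,"jaw":0},{"dx":0,"dy":0,"dz":0.03,"yaw":0,"jaw":0}]}}

```text
clock: 14.75
eef_pos: [609.2, -109.8, 59.1]
tool_rot: [3.129, 0.004, 1.439]
force: [1.0, 0.5, -4.2]
width: 3.2
gripper_force: 60.8
```

```bash
cat > att.py <<'E'
from h import *
np.set_printoptions(precision=1,suppress=True)
LIP=np.array([-84,-54,4.])
def att(n="side",gp=(117.5,66,29),tag=None):
    im,d,p=snap(n); s=read_state(); e=np.array(s["eef_pos"]); yaw=s["tool_rot"][2]
    uv,P=depthpts(p,d); hsv=cv2.cvtColor(im,cv2.COLOR_RGB2HSV)[uv[:,1],uv[:,0]].astype(int)
    near=np.linalg.norm(P-e,axis=1)<330
    b=near&(hsv[:,0]>100)&(hsv[:,0]<125)&(hsv[:,1]>110); B=P[b]
    rng=np.random.default_rng(0); best=0
    for _ in range(600):
        q=B[rng.choice(len(B),3,False)]; w=np.cross(q[1]-q[0],q[2]-q[0]); L=np.linalg.norm(w)
        if L<500: continue
        w/=L; w*=np.sign(w[2]) 
        if w[2]<.55: continue
        c=(abs((B-q[0])@w)<2.5).sum()
        if c>best: best,nn,q0=c,w,q[0]
    I=B[abs((B-q0)@nn)<3]; c0=I.mean(0); nn=np.linalg.svd(I-c0,full_matrices=False)[2][2]; nn*=np.sign(nn[2])
    x=np.array([np.sin(yaw),-np.cos(yaw),0]); x-=nn*(x@nn); x/=np.linalg.norm(x); y=np.cross(nn,x)
    R=np.c_[x,y,nn]; o=e-R@np.array(gp)
    fz=(c0-o)@nn
    print(n,"blue",len(B),"inl",best,"tilt deg %.1f"%np.degrees(np.arccos(nn[2])),"x-down %.1f y-down %.1f"%(np.degrees(np.arcsin(x[2])),np.degrees(np.arcsin(y[2]))),"floor z(4): %.1f"%fz,"low z %.1f"%((o+R@np.array([-87.5,-57.5,0]))[2]))
    o=o+nn*(fz-4)
    # bushings: grey bright pts
    T=(P-o)@R
    g=near&(hsv[:,1]<75)&(T[:,2]>5)&(T[:,2]<18)&(abs(T[:,0])<116)&(abs(T[:,1])<86)&(T[:,0]+T[:,1]>-140)
    m=np.zeros(d.shape,np.uint8); m[uv[g,1],uv[g,0]]=255
    k,l,st,c=cv2.connectedComponentsWithStats(m)
    for i in range(1,k):
        if st[i,4]>5:
            q=g&(l[uv[:,1],uv[:,0]]==i); t=T[q].mean(0); print("  bush",t,st[i,4],"d_lip %.0f"%np.linalg.norm(t[:2]-LIP[:2]))
    if tag: save(im,tag+".png"); np.savez(tag+".npz",im=im,d=d)
    return o,R,T,uv,hsv,im
E
python3 - <<'E'
from att import *
print(read_state()["eef_pos"]); att("side",tag="t1"); att("scene",tag="t1s"); att("wrist",tag="t1w")
E
```

```text
[ 609.2 -109.8   59.1]
side blue 2938 inl 990 tilt deg 3.5 x-down 3.3 y-down 1.1 floor z(4): 5.0 low z 15.8
  bush [ 19.5 -61.   11.8] 18 d_lip 104
  bush [-20.3 -63.5  12. ] 18 d_lip 64
  bush [68.1 -8.6 11.7] 38 d_lip 159
  bush [21.9 10.7 12.5] 20 d_lip 124
scene blue 3654 inl 1643 tilt deg 3.1 x-down 2.9 y-down 0.9 floor z(4): 1.2 low z 17.4
  bush [-59.4  58.7  12.3] 23 d_lip 115
  bush [-17.6 -66.4  12.8] 30 d_lip 68
  bush [25.9  5.8 13.3] 27 d_lip 125
  bush [ 23.2 -64.7  13. ] 28 d_lip 108
  bush [73.8 -0.  12.8] 28 d_lip 167
  bush [ 68.6 -26.7  13.3] 27 d_lip 155
wrist blue 43185 inl 30733 tilt deg 3.3 x-down 3.2 y-down 0.7 floor z(4): 3.8 low z 16.8
  bush [-57.1  60.6   7.9] 232 d_lip 118
  bush [18.4 16.2  7.6] 20 d_lip 124
```

{"api": "arm_command", "payload": {"deltas": [{"dx":0,"dy":0,"dz":0.05,"yaw":0,"jaw":0},{"dx":0,"dy":0,"dz":0.095,"yaw":0,"jaw":0},{"dx":0,"dy":0,"dz":0.13,"yaw":0,"jaw":0},{"dx":0,"dy":0,"dz":0.155,"yaw":0,"jaw":0},{"dx":0,"dy":0,"dz":0.17,"yaw":0,"jaw":0},{"dx":0,"dy":0,"dz":0.18,"yaw":0,"jaw":0},{"dx":0,"dy":0,"dz":0.18,"yaw":0,"jaw":0},{"dx":0,"dy":0,"dz":0.18,"yaw":0,"jaw":0}]}}

```text
clock: 15.7
eef_pos: [608.6, -110.0, 237.7]
tool_rot: [3.131, 0.004, 1.439]
force: [0.4, -1.4, -3.3]
width: 2.7
gripper_force: 60.8
```

```bash
python3 -c "
from att import *
print(read_state()['eef_pos']); att('scene',tag='t2')"
```

```text
[ 608.6 -110.   237.7]
scene blue 4248 inl 2117 tilt deg 3.2 x-down 3.2 y-down 0.3 floor z(4): 1.2 low z 196.6
  bush [-66.5  56.3  12.3] 32 d_lip 112
  bush [-22.1 -67.5  12.3] 37 d_lip 63
  bush [25.   6.1 12.4] 31 d_lip 124
  bush [ 22.6 -64.5  12.8] 38 d_lip 107
  bush [74.3 -0.4 13. ] 39 d_lip 167
  bush [ 69.5 -25.7  13.4] 39 d_lip 156
```

{"api": "arm_command", "payload": {"deltas": [{"dx":0,"dy":0,"dz":-0.02,"yaw":0,"jaw":0},{"dx":0,"dy":0,"dz":-0.045,"yaw":0,"jaw":0},{"dx":0,"dy":0,"dz":-0.075,"yaw":0,"jaw":0},{"dx":0,"dy":0,"dz":-0.1,"yaw":0,"jaw":0},{"dx":0,"dy":0,"dz":-0.12,"yaw":0,"jaw":0},{"dx":0,"dy":0,"dz":-0.132,"yaw":0,"jaw":0},{"dx":0,"dy":0,"dz":-0.138,"yaw":0,"jaw":0},{"dx":0,"dy":0,"dz":-0.138,"yaw":0,"jaw":0.02},{"dx":0,"dy":0,"dz":-0.138,"yaw":0,"jaw":0.02}]}}

```text
clock: 16.65
eef_pos: [609.9, -109.5, 102.0]
tool_rot: [3.127, 0.003, 1.439]
force: [1.0, 0.2, -2.7]
width: 3.1
gripper_force: 60.6
```

{"api": "arm_command", "payload": {"deltas": [{"dx":0,"dy":0,"dz":0,"yaw":0,"jaw":0.03},{"dx":0,"dy":0,"dz":0,"yaw":0,"jaw":0.03}]}}

```text
clock: 16.85
eef_pos: [609.7, -109.8, 101.9]
tool_rot: [3.128, 0.004, 1.439]
force: [0.1, 0.3, -3.2]
width: 2.9
gripper_force: 60.7
```

{"api": "arm_command", "payload": {"deltas": [{"dx":0,"dy":0,"dz":-0.015,"yaw":0,"jaw":0.03},{"dx":0,"dy":0,"dz":-0.025,"yaw":0,"jaw":0.03},{"dx":0,"dy":0,"dz":-0.03,"yaw":0,"jaw":0.033},{"dx":0,"dy":0,"dz":-0.03,"yaw":0,"jaw":0.036},{"dx":0,"dy":0,"dz":-0.03,"yaw":0,"jaw":0.036}]}}

```text
clock: 17.35
eef_pos: [609.1, -109.5, 70.8]
tool_rot: [3.129, 0.003, 1.44]
force: [1.2, -0.4, -3.2]
width: 3.4
gripper_force: 52.9
```

{"api": "arm_command", "payload": {"deltas": [{"dx":0,"dy":0,"dz":0,"yaw":0,"jaw":0.04},{"dx":0,"dy":0,"dz":0,"yaw":0,"jaw":0.04}]}}

```text
clock: 17.55
eef_pos: [609.5, -109.6, 71.4]
tool_rot: [3.128, 0.004, 1.44]
force: [-0.9, 0.5, -3.8]
width: 3.5
gripper_force: 44.6
```

{"api": "arm_command", "payload": {"deltas": [{"dx":0,"dy":0,"dz":0,"yaw":0,"jaw":0.045},{"dx":0,"dy":0,"dz":0,"yaw":0,"jaw":0.045}]}}

```text
clock: 17.75
eef_pos: [609.3, -109.8, 71.2]
tool_rot: [3.129, 0.004, 1.439]
force: [0.5, 0.0, -2.1]
width: 4.4
gripper_force: 36.2
```

{"api": "arm_command", "payload": {"deltas": [{"dx":0,"dy":0,"dz":0,"yaw":0,"jaw":0.05},{"dx":0,"dy":0,"dz":0,"yaw":0,"jaw":0.05}]}}

```text
clock: 17.95
eef_pos: [609.2, -109.7, 71.1]
tool_rot: [3.129, 0.004, 1.439]
force: [-0.3, -0.8, -3.6]
width: 4.6
gripper_force: 37.2
```

{"api": "arm_command", "payload": {"deltas": [{"dx":0,"dy":0,"dz":0,"yaw":0,"jaw":0.055},{"dx":0,"dy":0,"dz":0,"yaw":0,"jaw":0.055}]}}

```text
clock: 18.15
eef_pos: [609.1, -109.7, 71.0]
tool_rot: [3.129, 0.004, 1.439]
force: [-0.2, 0.3, -4.0]
width: 4.8
gripper_force: 29.2
```

```bash
python3 -c "
from att import *
print(read_state()['eef_pos']); att('scene',tag='t3')"
```

```text
[ 609.1 -109.7   71. ]
scene blue 3464 inl 1615 tilt deg 9.3 x-down 8.9 y-down 2.4 floor z(4): 2.0 low z 5.2
  bush [-67.1  56.4  10.9] 27 d_lip 112
  bush [24.7  5.5 11.8] 28 d_lip 124
  bush [-22.2 -68.3  13. ] 28 d_lip 63
  bush [ 22.1 -65.7  12.9] 30 d_lip 107
  bush [74.1 -1.9 13. ] 27 d_lip 166
  bush [ 69.4 -26.9  12.8] 29 d_lip 156
```

{"api": "arm_command", "payload": {"deltas": [{"dx":0,"dy":0,"dz":0.01,"yaw":0,"jaw":0.055},{"dx":0,"dy":0,"dz":0.025,"yaw":0,"jaw":0.055},{"dx":0,"dy":0,"dz":0.04,"yaw":0,"jaw":0.055},{"dx":0,"dy":0,"dz":0.05,"yaw":0,"jaw":0.055},{"dx":0,"dy":0,"dz":0.05,"yaw":0,"jaw":0.06},{"dx":0,"dy":0,"dz":0.05,"yaw":0,"jaw":0.06}]}}

```text
clock: 18.8
eef_pos: [609.2, -110.0, 121.4]
tool_rot: [3.128, 0.004, 1.439]
force: [-0.1, -0.1, -3.3]
width: 5.1
gripper_force: 33.8
```

{"api": "arm_command", "payload": {"deltas": [{"dx":0,"dy":0,"dz":0,"yaw":0,"jaw":0.065},{"dx":0,"dy":0,"dz":0,"yaw":0,"jaw":0.065}]}}

```text
clock: 19.0
eef_pos: [608.7, -109.8, 120.3]
tool_rot: [3.13, 0.004, 1.439]
force: [0.3, 0.1, -2.5]
width: 5.9
gripper_force: 29.5
```

```bash
python3 -c "
from att import *
print(read_state()['eef_pos']); att('scene',tag='t4')"
```

```text
[ 608.7 -109.8  120.3]
scene blue 3271 inl 1559 tilt deg 15.6 x-down 15.1 y-down 3.6 floor z(4): 1.1 low z 31.2
  bush [-66.9  56.4  12. ] 27 d_lip 112
  bush [26.2  4.8 12.6] 27 d_lip 125
  bush [-22.3 -68.2  12.1] 29 d_lip 63
  bush [ 22.1 -65.9  12.5] 29 d_lip 107
  bush [75.1 -1.2 13. ] 30 d_lip 168
  bush [ 70.  -26.6  12.7] 32 d_lip 156
```

{"api": "arm_command", "payload": {"deltas": [{"dx":0,"dy":0,"dz":0.01,"yaw":0,"jaw":0.07},{"dx":0,"dy":0,"dz":0.02,"yaw":0,"jaw":0.07},{"dx":0,"dy":0,"dz":0.03,"yaw":0,"jaw":0.075},{"dx":0,"dy":0,"dz":0.03,"yaw":0,"jaw":0.075},{"dx":0,"dy":0,"dz":0.03,"yaw":0,"jaw":0.075}]}}

```text
clock: 19.55
eef_pos: [609.4, -109.8, 151.6]
tool_rot: [3.128, 0.004, 1.439]
force: [-0.6, -0.4, -3.7]
width: 6.4
gripper_force: 32.6
```

```bash
python3 -c "
from att import *
print(read_state()['eef_pos']); att('scene',tag='t5')"
```

```text
[ 609.4 -109.8  151.6]
scene blue 2930 inl 1366 tilt deg 23.8 x-down 22.6 y-down 7.0 floor z(4): 1.8 low z 30.7
  bush [-100.    42.4   12.5] 24 d_lip 98
  bush [-12.1  -6.7  10.9] 28 d_lip 86
  bush [-25.2 -75.   12.5] 52 d_lip 62
  bush [ 44.3 -10.7  11.7] 29 d_lip 135
  bush [ 41.  -35.9  12.3] 29 d_lip 126
```

{"api": "arm_command", "payload": {"deltas": [{"dx":0,"dy":0,"dz":0,"yaw":0,"jaw":0.075},{"dx":0,"dy":0,"dz":0,"yaw":0,"jaw":0.075},{"dx":0,"dy":0,"dz":0,"yaw":0,"jaw":0.075},{"dx":0,"dy":0,"dz":0,"yaw":0,"jaw":0.075},{"dx":0,"dy":0,"dz":0,"yaw":0,"jaw":0.075}]}}

```text
clock: 20.1
eef_pos: [609.1, -109.6, 151.0]
tool_rot: [3.129, 0.004, 1.44]
force: [-0.4, -0.7, -3.4]
width: 6.6
gripper_force: 31.8
```

```bash
python3 -c "
from att import *
print(read_state()['eef_pos']); att('scene',tag='t6')"
```

```text
[ 609.1 -109.6  151. ]
scene blue 2950 inl 1487 tilt deg 23.4 x-down 22.3 y-down 6.8 floor z(4): 0.9 low z 32.0
  bush [-99.4  42.2  12.9] 23 d_lip 97
  bush [-62.7 -54.1  12.5] 127 d_lip 21
```

{"api": "arm_command", "payload": {"deltas": [{"dx":0,"dy":0,"dz":0.01,"yaw":0,"jaw":0.075},{"dx":0,"dy":0,"dz":0.025,"yaw":0,"jaw":0.075},{"dx":0,"dy":0,"dz":0.04,"yaw":0,"jaw":0.075},{"dx":0,"dy":0,"dz":0.05,"yaw":0,"jaw":0.075},{"dx":0,"dy":0,"dz":0.05,"yaw":0,"jaw":0.075},{"dx":0.007,"dy":0.05,"dz":0.05,"yaw":0,"jaw":0.075},{"dx":0.013,"dy":0.095,"dz":0.05,"yaw":0,"jaw":0.075},{"dx":0.017,"dy":0.13,"dz":0.05,"yaw":0,"jaw":0.075},{"dx":0.021,"dy":0.158,"dz":0.05,"yaw":0,"jaw":0.075},{"dx":0.023,"dy":0.178,"dz":0.05,"yaw":0,"jaw":0.075},{"dx":0.025,"dy":0.19,"dz":0.05,"yaw":0,"jaw":0.075},{"dx":0.026,"dy":0.195,"dz":0.05,"yaw":0,"jaw":0.075},{"dx":0.026,"dy":0.195,"dz":0.05,"yaw":0,"jaw":0.075}]}}

```text
clock: 21.45
eef_pos: [635.1, 84.9, 200.7]
tool_rot: [3.13, 0.005, 1.44]
force: [0.4, -0.3, -2.1]
width: 6.2
gripper_force: 19.5
```

```bash
python3 -c "
from att import *
print(read_state()['eef_pos']); att('scene',tag='t7')"
```

```text
[635.1  84.9 200.7]
scene blue 2007 inl 781 tilt deg 49.2 x-down 26.4 y-down 37.8 floor z(4): -5.5 low z 14.9
  bush [-64.4 -61.2  11.4] 87 d_lip 21
```

{"api": "arm_command", "payload": {"deltas": [{"dx":0,"dy":0,"dz":0,"yaw":0,"jaw":0.065},{"dx":0,"dy":0,"dz":0.003,"yaw":0,"jaw":0.06},{"dx":0,"dy":0,"dz":0.01,"yaw":0,"jaw":0.055},{"dx":0,"dy":0,"dz":0.02,"yaw":0,"jaw":0.055},{"dx":0,"dy":0,"dz":0.03,"yaw":0,"jaw":0.055},{"dx":0,"dy":0,"dz":0.037,"yaw":0,"jaw":0.055},{"dx":0,"dy":0,"dz":0.04,"yaw":0,"jaw":0.055},{"dx":0,"dy":0,"dz":0.04,"yaw":0,"jaw":0.055}]}}

```text
clock: 22.3
eef_pos: [635.3, 85.4, 241.7]
tool_rot: [3.128, 0.004, 1.44]
force: [0.3, -0.5, -3.7]
width: 5.3
gripper_force: 33.4
```

Run:
```python
from att import *
print(read_state()['eef_pos']); o,R,T,uv,hsv,im=att('scene',tag='t8'); p=camera_params("scene")
q=proj(p,o+R@np.array([-40,-30,4]))[0].round().astype(int); print(q)
a=im[q[1]-60:q[1]+60,q[0]-60:q[0]+60]
im2=att('side',tag='t8s')[5]; q=proj(camera_params("side"),o+R@np.array([-40,-30,4]))[0].round().astype(int); print(q)
b=im2[q[1]-60:q[1]+60,q[0]-60:q[0]+60]
save(np.hstack([cv2.resize(x,(400,400),interpolation=cv2.INTER_CUBIC) for x in(a,b)]),"pour.png")
```

```text
[635.3  85.4 241.7]
scene blue 1664 inl 446 tilt deg 54.2 x-down 30.2 y-down 39.5 floor z(4): -5.5 low z 42.5
  bush [-66.2 -57.3  10.7] 84 d_lip 18
[347 207]
side blue 2303 inl 719 tilt deg 56.8 x-down 4.1 y-down -56.5 floor z(4): 56.5 low z 313.0
  bush [105.2  26.4  12. ] 40 d_lip 206
[321 246]
```

View pics/pour.png

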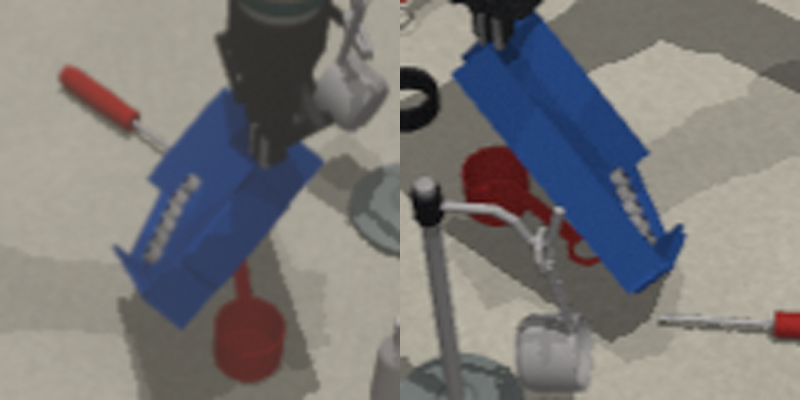

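{"api": "arm_command", "payload": {"deltas": [{"dx":0,"dy":0,"dz":0,"yaw":0,"jaw":0.052},{"dx":0,"dy":0,"dz":0,"yaw":0,"jaw":0.049},{"dx":0,"dy":0,"dz":0,"yaw":0,"jaw":0.046},{"dx":0,"dy":0,"dz":0,"yaw":0,"jaw":0.043},{"dx":0,"dy":0,"dz":0,"yaw":0,"jaw":0.04},{"dx":0,"dy":0,"dz":0,"yaw":0,"jaw":0.037},{"dx":0,"dy":0,"dz":0,"yaw":0,"jaw":0.034},{"dx":0,"dy":0,"dz":0,"yaw":0,"jaw":0.034}]}}

```text
clock: 23.2
eef_pos: [635.2, 85.3, 241.0]
tool_rot: [3.129, 0.004, 1.439]
force: [0.1, 0.6, -4.3]
width: 4.3
gripper_force: 50.2
```

Run:
```python
from att import *
s=read_state();print(s['eef_pos'],s["width"]); o,R,T,uv,hsv,im=att('scene',tag='t9'); att("wrist",tag="t9w")
```

```text
[635.2  85.3 241. ] 4.276342402343198
scene blue 1657 inl 439 tilt deg 54.7 x-down 30.0 y-down 40.2 floor z(4): -4.6 low z 42.2
  bush [-65.3 -58.4  10.9] 90 d_lip 19
wrist blue 35081 inl 19433 tilt deg 55.7 x-down 3.9 y-down -55.4 floor z(4): 57.0 low z 312.5
  bush [96.1 22.4 12. ] 3663 d_lip 196
  bush [114.8  14.6  16.6] 12 d_lip 210
```

```bash
cat > planes.py <<'E'
from h import *
np.set_printoptions(precision=3,suppress=True)
def planes(n,k=4):
    im,d,p=snap(n); e=np.array(read_state()["eef_pos"])
    uv,P=depthpts(p,d); hsv=cv2.cvtColor(im,cv2.COLOR_RGB2HSV)[uv[:,1],uv[:,0]].astype(int)
    B=P[(np.linalg.norm(P-e,axis=1)<330)&(hsv[:,0]>100)&(hsv[:,0]<125)&(hsv[:,1]>110)]
    if len(B)>5000: B=B[::len(B)//5000]
    rng=np.random.default_rng(1)
    for _ in range(k):
        best=0
        if len(B)<60: break
        for _ in range(500):
            q=B[rng.choice(len(B),3,False)]; w=np.cross(q[1]-q[0],q[2]-q[0]); L=np.linalg.norm(w)
            if L<200: continue
            c=abs((B-q[0])@(w/L))<2
            if c.sum()>best: best,m=c.sum(),c
        I=B[m]; c0=I.mean(0); nn=np.linalg.svd(I-c0,full_matrices=False)[2][2]; nn*=np.sign(nn[2])
        print(n,best,"normal",nn,"centre",c0.round(0),"extent",np.ptp(I,axis=0).round(0)); B=B[~m]
E
python3 -c "
from planes import *
print(read_state()['clock'])
for n in('scene','side','wrist'): planes(n)"
```

```text
23.3
scene 377 normal [-0.717 -0.403  0.569] centre [569.  94. 107.] extent [177. 222. 200.]
scene 304 normal [ 0.733 -0.436  0.522] centre [651.  16. 188.] extent [ 33. 117.  96.]
scene 200 normal [ 0.691 -0.328  0.644] centre [653.  55. 210.] extent [ 33. 126.  77.]
scene 135 normal [ 0.794 -0.372  0.481] centre [482. 151.  75.] extent [24. 81. 76.]
side 650 normal [-0.015  0.83   0.558] centre [565. 160. 179.] extent [194. 107. 160.]
side 364 normal [-0.706 -0.392  0.59 ] centre [594.  55. 112.] extent [173. 238. 189.]
side 262 normal [0.008 0.836 0.548] centre [583.   3. 100.] extent [141.  77. 118.]
side 231 normal [-0.009  0.83   0.558] centre [558. 164. 179.] extent [183. 102. 158.]
wrist 3145 normal [-0.007  0.835  0.549] centre [587. 146. 199.] extent [197. 125. 188.]
wrist 773 normal [-0.705 -0.391  0.591] centre [580.  72. 110.] extent [172. 144. 194.]
wrist 526 normal [-0.006  0.836  0.548] centre [567.   9.  89.] extent [116.  75. 115.]
wrist 472 normal [ 0.717 -0.376  0.588] centre [475. 145.  77.] extent [27. 92. 75.]
```

{"api": "arm_command", "payload": {"deltas": [{"dx":0,"dy":0,"dz":0.01,"yaw":0,"jaw":0.025},{"dx":0,"dy":0,"dz":0.025,"yaw":0,"jaw":0.02},{"dx":0,"dy":-0.005,"dz":0.04,"yaw":0,"jaw":0.01},{"dx":-0.002,"dy":-0.015,"dz":0.05,"yaw":0,"jaw":0},{"dx":-0.004,"dy":-0.03,"dz":0.05,"yaw":0,"jaw":0},{"dx":-0.006,"dy":-0.05,"dz":0.05,"yaw":0,"jaw":0},{"dx":-0.009,"dy":-0.07,"dz":0.05,"yaw":0,"jaw":0},{"dx":-0.012,"dy":-0.09,"dz":0.05,"yaw":0,"jaw":0},{"dx":-0.015,"dy":-0.11,"dz":0.05,"yaw":0,"jaw":0},{"dx":-0.018,"dy":-0.13,"dz":0.05,"yaw":0,"jaw":0},{"dx":-0.02,"dy":-0.15,"dz":0.05,"yaw":0,"jaw":0},{"dx":-0.023,"dy":-0.167,"dz":0.05,"yaw":0,"jaw":0},{"dx":-0.025,"dy":-0.18,"dz":0.05,"yaw":0,"jaw":0},{"dx":-0.026,"dy":-0.19,"dz":0.05,"yaw":0,"jaw":0},{"dx":-0.026,"dy":-0.195,"dz":0.05,"yaw":0,"jaw":0},{"dx":-0.026,"dy":-0.195,"dz":0.05,"yaw":0,"jaw":0}]}}

```text
clock: 25.05
eef_pos: [609.2, -110.2, 291.0]
tool_rot: [3.129, 0.004, 1.439]
force: [0.4, -0.2, 0.6]
width: 0.1
gripper_force: 0.0
```

```bash
python3 -c "
from planes import *
s=read_state();print(s['clock'],s['eef_pos'],s['width'],s['gripper_force'])
for n in('scene','wrist'): planes(n)
im,d,p=snap('scene');uv,P=depthpts(p,d);hsv=cv2.cvtColor(im,cv2.COLOR_RGB2HSV)[uv[:,1],uv[:,0]].astype(int)
b=(np.linalg.norm(P-np.array(s['eef_pos']),axis=1)<330)&(hsv[:,0]>100)&(hsv[:,0]<125)&(hsv[:,1]>110)
B=P[b];print('lowest',B[np.argsort(B[:,2])[:15]].mean(0))
"
```

```text
25.05 [ 609.2   -110.188  290.968] 0.10473396626937762 0.0
scene 1295 normal [-0.365 -0.198  0.91 ] centre [619.  25.  48.] extent [215. 223.  94.]
scene 311 normal [-0.366 -0.2    0.909] centre [633.  29.  58.] extent [217. 226.  89.]
scene 285 normal [-0.364 -0.2    0.91 ] centre [611.  14.  39.] extent [187. 203.  75.]
scene 245 normal [-0.355 -0.203  0.912] centre [661.  -3. 100.] extent [240. 254.  99.]
wrist 4143 normal [-0.384 -0.185  0.905] centre [631.   5.  53.] extent [207. 175.  91.]
wrist 529 normal [-0.384 -0.187  0.904] centre [654. -36.  96.] extent [237. 191. 100.]
wrist 365 normal [0.398 0.85  0.344] centre [596. -61.  46.] extent [148.  88.  68.]
wrist 112 normal [0.872 0.254 0.418] centre [512.  22.  24.] extent [35. 81. 33.]
lowest [550.217 -12.456  11.883]
```

```bash
cat > fr.py <<'E'
from h import *
np.set_printoptions(precision=1,suppress=True)
def frame(nf,cf,ny,cy,nc,cc):
    nf,ny,nc=[np.array(v)/np.linalg.norm(v) for v in(nf,ny,nc)]
    y=ny-nf*(ny@nf); y/=np.linalg.norm(y); x=np.cross(y,nf); R=np.c_[x,y,nf]
    A=np.stack([nf,y,(x+y)/2**.5]); b=[nf@cf-4,y@cy+85,((x+y)/2**.5)@cc+97.5]
    return np.linalg.solve(A,b),R
def bush(n,o,R,tag=None):
    im,d,p=snap(n); uv,P=depthpts(p,d); hsv=cv2.cvtColor(im,cv2.COLOR_RGB2HSV)[uv[:,1],uv[:,0]].astype(int)
    T=(P-o)@R
    g=(hsv[:,1]<90)&(T[:,2]>5)&(T[:,2]<22)&(abs(T[:,0])<116)&(abs(T[:,1])<86)&(T[:,0]+T[:,1]>-142)
    m=np.zeros(d.shape,np.uint8); m[uv[g,1],uv[g,0]]=255
    k,l,st,c=cv2.connectedComponentsWithStats(m)
    for i in range(1,k):
        if st[i,4]>8:
            q=T[g&(l[uv[:,1],uv[:,0]]==i)]; print(n,"bush",q.mean(0),"extent",np.ptp(q,axis=0),st[i,4],"px",c[i])
    if tag: save(im,tag+".png")
    return im,d,p,uv,P,hsv,T
E
python3 - <<'E'
from fr import *
o,R=frame([-.384,-.186,.905],[631,5,53],[.398,.85,.344],[596,-61,46],[.872,.254,.418],[512,22,24])
print(o,R)
for k,v in dict(grip=(121,0,42),gripm=(-121,30,42),low=(-87.5,-57.5,0),pxpy=(120,90,0),pxmy=(120,-90,0),mxpy=(-120,90,0),lip=(-84,-54,4)).items(): print(k,o+R@np.array(v,float))
bush("wrist",o,R,"d1w"); im,d,p,uv,P,hsv,T=bush("scene",o,R,"d1")
# things outside
for nm,c in (("red",((hsv[:,0]<8)|(hsv[:,0]>172))&(hsv[:,1]>150)),):
    g=c&(P[:,2]>-10)&(abs(P[:,0]-600)<350)&(abs(P[:,1])<600)
    m=np.zeros(d.shape,np.uint8); m[uv[g,1],uv[g,0]]=255
    k,l,st,cc=cv2.connectedComponentsWithStats(m)
    for i in range(1,k):
        if st[i,4]>20: q=P[g&(l[uv[:,1],uv[:,0]]==i)]; print(nm,q.mean(0),q.min(0),q.max(0),st[i,4],cc[i])
E
```

```text
[610.6  32.3  45.5] [[ 0.8  0.4 -0.4]
 [-0.5  0.9 -0.2]
 [ 0.3  0.3  0.9]]
grip [695.2 -35.  114. ]
gripm [505.6 109.6  63.3]
low [514.8  26.5   3.7]
pxpy [746.4  49.8 106.7]
pxmy [ 674.7 -103.3   44.9]
mxpy [546.4 167.9  46.2]
lip [517.5  27.    9.4]
wrist bush [-78.2 -44.1  11. ] extent [78.5 82.6 11.4] 1386 px [225.8  51.4]
scene bush [-69.7 -50.3   9.1] extent [79.4 80.7 14.3] 121 px [323.8 230.7]
red [353.7 152.   22. ] [325.2 142.3  12.6] [376.2 161.5  30. ] 47 [321.  178.5]
red [ 264.3 -341.9   47.5] [ 250.1 -347.9   43.4] [ 281.3 -336.6   52.8] 27 [176.7 231.6]
red [ 304.3 -345.8   13.8] [ 284.1 -371.8   -4.4] [ 340.1 -324.5   50.9] 45 [184.3 247. ]
red [ 815.1 -183.7   48.6] [ 802.8 -196.3   43.5] [ 840.9 -166.3   56. ] 45 [331.8 331.8]
red [ 760.  -263.    22.8] [ 727.2 -305.5   -4.3] [ 797.6 -208.8   54.2] 238 [295.2 338.5]
```

Run:
```python
from fr import *
f=np.load("scene_P.npz"); uv,P=f["uv"],f["P"]
for nm,(u,v),r in(("tape",(362,300),14),("glue",(406,258),14),("decoy",(362,240),35)):
    q=P[(abs(uv[:,0]-u)<r)&(abs(uv[:,1]-v)<r)&(P[:,2]>8)]; print(nm,q.min(0),q.max(0),np.median(q,0))
s=read_state();print(s["eef_pos"],np.degrees(s["tool_rot"][2]),s["qpos"])
```

```text
tape [747.9 -83.2   8.1] [818.7 -11.8  30. ] [783.1 -48.2  21.5]
glue [755.  108.9   8. ] [791.9 145.6 120.4] [778.5 120.1  65.5]
decoy [521.1  28.5   8.2] [690.  268.4  55.9] [635.9  79.9  39.2]
[ 609.3 -108.6  291.1] 82.56784638663036 [ 0.7  0.8 -1.2  1.5  0.7  1.3 -0.6]
```

{"api": "arm_command", "payload": {"deltas": [{"dx":0.03,"dy":0.02,"dz":-0.01,"yaw":-8,"jaw":0.5},{"dx":0.06,"dy":0.05,"dz":-0.03,"yaw":-16,"jaw":0.5},{"dx":0.09,"dy":0.077,"dz":-0.06,"yaw":-23,"jaw":0.5},{"dx":0.09,"dy":0.077,"dz":-0.08,"yaw":-23,"jaw":0.5},{"dx":0.09,"dy":0.077,"dz":-0.09,"yaw":-23,"jaw":0.5},{"dx":0.09,"dy":0.077,"dz":-0.09,"yaw":-23,"jaw":0.5},{"dx":0.09,"dy":0.077,"dz":-0.09,"yaw":-23,"jaw":0.5}]}}

```text
clock: 26.0
eef_pos: [699.3, -33.7, 201.9]
tool_rot: [3.128, 0.003, 1.037]
force: [0.0, -0.5, -0.0]
width: 42.7
gripper_force: 0.0
```

Run:
```python
from fr import *
import planes
s=read_state();print(s["eef_pos"],np.degrees(s["tool_rot"]),s["qpos"])
planes.planes("wrist",5)
o,R=frame([-.384,-.186,.905],[631,5,53],[.398,.85,.344],[596,-61,46],[.872,.254,.418],[512,22,24])
im,d,p=snap("wrist"); uv,P=depthpts(p,d); hsv=cv2.cvtColor(im,cv2.COLOR_RGB2HSV)[uv[:,1],uv[:,0]].astype(int)
T=(P-o)@R; g=(hsv[:,0]>100)&(hsv[:,0]<125)&(hsv[:,1]>110)&(abs(T[:,1])<30)&(T[:,0]>90)&(T[:,2]>36)
print("top rim of +x grip (tray)",g.sum(),np.percentile(T[g],[3,50,97],axis=0),"world",np.median(P[g],0))
save(im,"g1.png")
```

```text
[699.33  -33.654 201.942] [179.229   0.189  59.41 ] [ 0.471  0.898 -0.969  1.384  0.762  1.242 -1.093]
wrist 3121 normal [-0.398 -0.166  0.902] centre [621.  37.  56.] extent [231. 265. 101.]
wrist 710 normal [-0.401 -0.168  0.9  ] centre [634.  38. 103.] extent [240. 262. 108.]
wrist 441 normal [ 0.825 -0.489  0.282] centre [519. 113.  47.] extent [ 54. 101.  58.]
wrist 384 normal [0.393 0.858 0.332] centre [654.  95. 103.] extent [203. 121.  95.]
wrist 295 normal [0.392 0.856 0.336] centre [591. -58.  46.] extent [152.  89.  74.]
top rim of +x grip (tray) 1455 [[113.889 -27.856  37.512]
 [121.39    3.23   46.063]
 [126.24   28.894  47.495]] world [694.9   -32.691 117.953]
```

{"api": "arm_command", "payload": {"deltas": [{"dx":0,"dy":0,"dz":-0.03,"yaw":0,"jaw":0.5},{"dx":0,"dy":0,"dz":-0.06,"yaw":0,"jaw":0.5},{"dx":0,"dy":0,"dz":-0.085,"yaw":0,"jaw":0.5},{"dx":0,"dy":0,"dz":-0.1,"yaw":0,"jaw":0.5},{"dx":0,"dy":0,"dz":-0.105,"yaw":0,"jaw":0.4},{"dx":0,"dy":0,"dz":-0.105,"yaw":0,"jaw":0.3},{"dx":0,"dy":0,"dz":-0.105,"yaw":0,"jaw":0.26},{"dx":0,"dy":0,"dz":-0.105,"yaw":0,"jaw":0.24},{"dx":0,"dy":0,"dz":-0.105,"yaw":0,"jaw":0.22},{"dx":0,"dy":0,"dz":-0.105,"yaw":0,"jaw":0.2},{"dx":0,"dy":0,"dz":-0.105,"yaw":0,"jaw":0.18},{"dx":0,"dy":0,"dz":-0.105,"yaw":0,"jaw":0.17},{"dx":0,"dy":0,"dz":-0.105,"yaw":0,"jaw":0.16},{"dx":0,"dy":0,"dz":-0.105,"yaw":0,"jaw":0.16}]}}

```text
clock: 27.5
eef_pos: [698.9, -32.5, 95.6]
tool_rot: [3.13, 0.004, 1.038]
force: [0.3, 0.3, -3.9]
width: 14.5
gripper_force: 30.9
```

Run:
```python
from fr import *
import planes
s=read_state();print(s["eef_pos"],s["width"],s["gripper_force"],s["force"])
planes.planes("scene",4)
```

```text
[698.863 -32.526  95.582] 14.547660367925298 30.923363158944994 [ 0.304  0.32  -3.87 ]
scene 598 normal [-0.384 -0.191  0.903] centre [624.   5.  50.] extent [216. 216.  98.]
scene 240 normal [-0.383 -0.194  0.903] centre [635.  16.  53.] extent [207. 207.  92.]
scene 200 normal [ 0.827 -0.513  0.229] centre [705. -27. 102.] extent [ 83. 149.  89.]
scene 146 normal [0.424 0.828 0.366] centre [596. -59.  49.] extent [149.  96.  65.]
```

{"api": "arm_command", "payload": {"deltas": [{"dx":0,"dy":0,"dz":0.003,"yaw":0,"jaw":0.155},{"dx":0,"dy":0,"dz":0.008,"yaw":0,"jaw":0.155},{"dx":0,"dy":0,"dz":0.015,"yaw":0,"jaw":0.155},{"dx":0,"dy":0,"dz":0.023,"yaw":0,"jaw":0.155},{"dx":0,"dy":0,"dz":0.03,"yaw":0,"jaw":0.155},{"dx":0,"dy":0,"dz":0.035,"yaw":0,"jaw":0.155},{"dx":0,"dy":0,"dz":0.037,"yaw":0,"jaw":0.155},{"dx":0,"dy":0,"dz":0.037,"yaw":0,"jaw":0.155}]}}

```text
clock: 28.35
eef_pos: [699.3, -32.7, 133.4]
tool_rot: [3.128, 0.003, 1.038]
force: [0.3, -0.4, -3.3]
width: 14.4
gripper_force: 35.4
```

Run:
```python
from fr import *
import planes
s=read_state();print(s["eef_pos"],s["width"],s["gripper_force"],s["force"])
planes.planes("scene",4)
```

```text
[699.323 -32.726 133.444] 14.441572126933107 35.410523219034076 [ 0.323 -0.393 -3.306]
scene 657 normal [-0.382 -0.189  0.905] centre [625.   6.  88.] extent [214. 221.  99.]
scene 255 normal [ 0.807 -0.531  0.258] centre [703. -31. 138.] extent [ 86. 149.  89.]
scene 196 normal [-0.375 -0.138  0.917] centre [637.  12.  95.] extent [216. 209.  88.]
scene 142 normal [-0.38  -0.184  0.906] centre [662. -10. 140.] extent [233. 228.  99.]
```

{"api": "arm_command", "payload": {"deltas": [{"dx":0,"dy":0,"dz":0.003,"yaw":0,"jaw":0.155},{"dx":0,"dy":0,"dz":0.008,"yaw":0,"jaw":0.155},{"dx":0,"dy":0,"dz":0.015,"yaw":0,"jaw":0.155},{"dx":0,"dy":0,"dz":0.022,"yaw":0,"jaw":0.155},{"dx":0,"dy":0,"dz":0.027,"yaw":0,"jaw":0.155},{"dx":0,"dy":0,"dz":0.03,"yaw":0,"jaw":0.155},{"dx":0,"dy":0,"dz":0.03,"yaw":0,"jaw":0.155},{"dx":0,"dy":0,"dz":0.03,"yaw":0,"jaw":0.155},{"dx":0,"dy":0,"dz":0.03,"yaw":0,"jaw":0.155},{"dx":0,"dy":0,"dz":0.03,"yaw":0,"jaw":0.155},{"dx":0,"dy":0,"dz":0.03,"yaw":0,"jaw":0.155},{"dx":0,"dy":0,"dz":0.03,"yaw":0,"jaw":0.155}]}}

```text
clock: 29.6
eef_pos: [699.1, -32.7, 162.9]
tool_rot: [3.129, 0.004, 1.038]
force: [-0.8, 0.0, -3.3]
width: 13.8
gripper_force: 35.5
```

Run:
```python
from fr import *
import planes
s=read_state();print(s["eef_pos"],s["width"],s["gripper_force"],s["force"])
planes.planes("scene",2)
o,R=frame([-.384,-.186,.905],[631,5,53],[.398,.85,.344],[596,-61,46],[.872,.254,.418],[512,22,24])
o=o+np.array([0,0,68.]); print("low",o+R@np.array([-87.5,-57.5,0]))
im,d,p,uv,P,hsv,T=bush("scene",o,R)
q=proj(p,o+R@np.array([-40,-20,4]))[0].astype(int); a=cv2.resize(im[max(q[1]-75,0):q[1]+75,q[0]-75:q[0]+75],(400,400),interpolation=cv2.INTER_CUBIC)
b,d2,p2=snap("side"); q=proj(p2,o+R@np.array([-40,-20,4]))[0].astype(int)
b=cv2.resize(b[q[1]-75:q[1]+75,q[0]-75:q[0]+75],(400,400),interpolation=cv2.INTER_CUBIC)
save(np.hstack([a,b]),"final.png")
# bystander colours/pixels vs start: change mask outside
i0=np.load("scene0.npz")["im"].astype(int); df=(abs(im.astype(int)-i0).sum(2)>90).astype(np.uint8)
k,l,st,c=cv2.connectedComponentsWithStats(df); print([(st[i].tolist(),c[i].round().tolist()) for i in range(1,k) if st[i,4]>25])
```

```text
[699.11  -32.697 162.886] 13.838687624711635 35.450399816036224 [-0.777  0.043 -3.335]
scene 759 normal [-0.382 -0.185  0.905] centre [626.   8. 118.] extent [216. 227.  97.]
scene 251 normal [ 0.811 -0.525  0.258] centre [704. -29. 168.] extent [ 86. 149.  93.]
low [514.753  26.503  71.673]
scene bush [-71.974 -44.416  12.272] extent [76.421 72.591 13.098] 154 px [324.942 214.896]
[([28, 1, 12, 14, 70], [32.0, 9.0]), ([103, 1, 9, 18, 69], [106.0, 10.0]), ([159, 12, 12, 9, 29], [165.0, 16.0]), ([12, 22, 31, 43, 325], [29.0, 39.0]), ([35, 25, 26, 15, 123], [50.0, 32.0]), ([181, 26, 28, 15, 120], [196.0, 33.0]), ([178, 31, 26, 14, 84], [190.0, 37.0]), ([164, 36, 78, 64, 2384], [205.0, 68.0]), ([0, 43, 18, 36, 313], [8.0, 61.0]), ([145, 44, 15, 10, 45], [153.0, 47.0]), ([223, 49, 6, 7, 29], [226.0, 52.0]), ([219, 78, 165, 264, 20456], [303.0, 236.0]), ([189, 85, 9, 13, 51], [193.0, 91.0]), ([0, 118, 19, 27, 316], [6.0, 130.0]), ([0, 146, 70, 89, 2877], [30.0, 188.0]), ([174, 157, 46, 82, 1545], [199.0, 205.0]), ([380, 158, 24, 29, 266], [391.0, 176.0]), ([249, 160, 5, 9, 30], [251.0, 164.0]), ([380, 193, 22, 18, 222], [390.0, 201.0]), ([61, 231, 120, 106, 3615], [120.0, 284.0]), ([354, 244, 14, 10, 76], [362.0, 249.0]), ([354, 297, 12, 10, 84], [360.0, 302.0]), ([334, 327, 9, 8, 59], [338.0, 330.0])]
```

View pics/final.png

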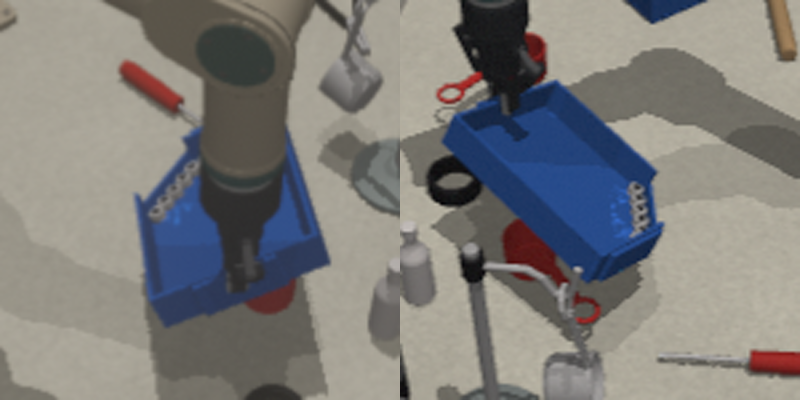

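{"api": "arm_command", "payload": {"deltas": [{"dx":0,"dy":0,"dz":0,"yaw":0,"jaw":0.155},{"dx":0,"dy":0,"dz":0,"yaw":0,"jaw":0.155},{"dx":0,"dy":0,"dz":0,"yaw":0,"jaw":0.155},{"dx":0,"dy":0,"dz":0,"yaw":0,"jaw":0.155},{"dx":0,"dy":0,"dz":0,"yaw":0,"jaw":0.155},{"dx":0,"dy":0,"dz":0,"yaw":0,"jaw":0.155},{"dx":0,"dy":0,"dz":0,"yaw":0,"jaw":0.155},{"dx":0,"dy":0,"dz":0,"yaw":0,"jaw":0.155}]}}

```text
clock: 30.55
eef_pos: [699.2, -32.7, 163.0]
tool_rot: [3.129, 0.004, 1.038]
force: [0.2, -0.3, -3.0]
width: 14.5
gripper_force: 35.5
```

Run:
```python
from fr import *
import planes
planes.planes("scene",1)
o,R=frame([-.384,-.186,.905],[631,5,53],[.398,.85,.344],[596,-61,46],[.872,.254,.418],[512,22,24]); o=o+np.array([0,0,68.])
im,d,p,uv,P,hsv,T=bush("side",o,R); bush("scene",o,R)
# each bushing: dark bores along the row, loose ones on the bench
g=(abs(P[:,0]-546)<55)&(abs(P[:,1]-288)<60)&(P[:,2]>60)&(P[:,2]<235); print("scoop",g.sum(),P[g].mean(0))
s=np.load("scene0.npz")
```

```text
scene 723 normal [-0.375 -0.178  0.91 ] centre [626.  10. 119.] extent [216. 218.  93.]
side bush [-73.095 -42.576  15.229] extent [58.458 87.871 14.979] 112 px [330.866 225.5  ]
scene bush [-72.186 -44.272  12.307] extent [74.689 72.486 12.758] 148 px [324.973 214.824]
scoop 587 [537.657 298.961 127.382]
```

The tray holds still at about 25° towards the cut. The bushing row is about 105 mm long, which fits six, and it lies along the low wall. The scoop hangs on the hook, so I am handing in.

```bash
python3 -c "
from cell import finish_job
print(finish_job())"
```

```text
the job is handed in; nothing more can be done
None
```

I handed the job in at about 31 s: the scoop hangs by its eye on the hook, and the gripper alone holds the tray about 70 mm above the bench, tipped about 25° to the cut corner, with what measures as all six bushings along the low wall; on the way the tray slipped from the fingers once, landed tipped on a red scoop (not checked for having moved) and was picked up again, and I did not measure the bystanders' final positions.

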